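# Fit a fresh filter in the solder-fume extractor and screw its lid down

### The arm

A 6-joint arm with a two-finger parallel gripper is mounted at the origin on the work surface. World frame = base frame: x ahead of the robot, y to its left, z up, the work surface at z = 0. Lengths are in m, angles in degrees, forces in N, time in s.
With the tool pointing down it reaches from about 0.35 to 0.875 m from the base axis. Payload 4.2 kg.
Tool frame: the origin (TCP) lies between the finger pads; the fingertips stand 25 mm ahead of it and the grasp point (between the pads) lies 6 mm ahead of it (r.tips_ahead is the distance from the TCP to the fingertips, in m); z points along the fingers, y is the direction in which the jaws open and shut (so a half turn about z gives the same grasp; the last joint's range is limited). The gripper opens to 87 mm and grips with 3 to 60 N. Pads are 19 mm wide; open, the fingers measure 117 mm over their backs; the gripper's body (75 mm by 190 mm) begins 51 mm behind the grasp point.
Start: joints at [-57.949, 22.042, 0.453, 0, -68.411, -14.817], TCP at [0.185, -0.597, 0.248] pointing down, gripper open.
Joint ranges: [-179.83, 179.83], [-69.29, 118.12], [-61.27, 80.66], [-181.25, 117.63], [-171.15, -9.14], [-177.46, 177.46]. Speed limits (degrees/s): [159.86, 159.86, 180, 180, 180, 180].

### API

Orientations are given as a 3x3 rotation matrix whose columns are the frame's x, y, z axes.
In Python, from station import r, vision, finish_job gives the robot as it stands.
- The arm moves only by the shell command python3 -m jog 'ROWS'. ROWS is a JSON object of lists of equal length, an entry for each row: "rot": the turn, a rotation vector about the world's x, y, z in degrees, a list of three; "delta_pos": the shift along the world's x, y, z in mm, a list of three; "grip": the opening in per cent of the stroke, from 0 (shut) to 100 (fully open). A call has 1 to 10 rows; each row shifts and turns the commanded pose from where the row before left it; what a row does not reach is not made up. A row lasts 1/12 s, in which the tool goes at most 41.7 mm and 7.16 degrees, less where a joint would pass 70% of its speed; a pose out of reach is approached as far as the arm can. A call with a gripper value outside its range is refused whole. The fingers move at their own pace and stop on an object; the grip force is fixed at half the most. Time passes only in rows, so rows that do not move let the fingers close. It gives the time, the measured TCP pose, the force and the opening at its end, in the units of the state.
- r.sense(): the state, without advancing time (a new reading comes with each control period).
- vision.capture(name): name is "scene" or "top" or "wrist"; returns a dict with "frame" (384x512x3 uint8, red, green, blue), "K" (3x3 intrinsics, pixels), "xyz" and "orientation" of the camera in the world. Camera axes: x right, y up, looking along -z (the intrinsics and any distortion apply to the point x, -y, -z); pixel columns grow to the right and rows downward; lengths in m; the calibration is good to about 2 mm. A picture is of the moment at which its call begins. There is no depth.
- finish_job(): hands the job in, once; it reports no verdict.
The state is a dict: "time_s": time; "joints": joint angles; "joint_velocities": joint speeds; "effort": joint torques, N m; "tcp_pos": TCP position; "ee_rot": TCP orientation; "wrist_force": force on the tool from outside, world axes, zero at the start; "moment": the same for the moment, N m; "gripper_width": opening from 0.0 (shut) to 1.0 (fully open).
Only numpy, scipy, OpenCV 4.12 (cv2) and the standard library are available. Lean on these libraries where they do the work, as an engineer would, in place of code of your own. Each camera call takes 0.05 s, during which the arm holds its last target. There are 200 camera calls.

### The job

Put the low filter cartridge (not the tall one) over the centre tube in the fume extractor's pot and right down on the floor of the pot, then swing the hinged lid shut without slamming it, and only then turn the lid's wing cap clockwise until it stops, fully home. Leave everything else on the bench standing where it is.

Things in the scene. Friction and masses are not known exactly. Their poses are not given: they have to be found in the camera images.
- extractor: Fixed bench-top solder-fume extractor: grey fan box (x -105 to 105, y -185 to 95, top 72 above the bench) carrying a round white open pot: outer diameter 140, inner 130, inner floor 76 and rim 128 above the bench, with an upright steel tube in its middle, diameter 21, chamfered top at 126. Origin on the bench under the pot's axis; z up, +y from the axis towards the lid's hinge.
- seat (a point): Point on the pot's inner floor at the foot of the centre tube, on its axis (76 above the bench).
- duct (a point): Middle of the top of the black upright duct collar (diameter 60, top 146 above the bench) that stands beside the pot at x 30, y -147 of the extractor, joined to it by a pipe. A flexible suction arm, diameter 42, rises from it and leans away to -y, its nozzle up to 370 above the bench: keep the hand clear.
- lid_hinge (a point): Middle of the lid's hinge line at the pot's rim, 77 from the pot's axis on its +y side, 128 above the bench. The hinge line runs along the extractor's x.
- lid (a joint): Angle of the lid in rad: 0 shut, lying level on the rim (end stop); grows as it opens, 2.0 open and leaning back. The hinge is stiff: the lid stays where it is left and takes 1 to 6 N at its tab to move. Aluminium disc, diameter 146, thickness 6, its centre 77 from the hinge line; shut, its top is 134 above the bench.
- lid_tab (a point): Outer (upper) face of the tab that sticks out of the lid's edge away from the hinge, 166 from the hinge line; the tab is 34 wide, 6 thick and ends 172 from the hinge line. Pushing here shuts the lid.
- cap (a joint): Turn of the wing cap about the lid's centre axis in rad: 0 unscrewed, grows clockwise seen from outside (from above, lid shut), 5.2 fully screwed down (end stop). Its captive thread moves it 8 towards the lid on the way. Turning takes about 0.1 N m; it stays where it is left. At 0, lid shut, the wings lie along the extractor's x; at q they have turned clockwise by q.
- wing_end (a point): Top of one end of the cap's wings, 44 from the cap's axis; at cap = 0 it points to the extractor's +x. Black cap: hub of diameter 34, height 26, and two wings in line forming a bar 88 long, 12 thick, 20 high. With the lid shut the bar spans 145 to 165 above the bench at 0 and 137 to 157 when home.
- cartridge: The low filter cartridge, a loose white pleated ring with grey end rims: outer diameter 67, bore 27, height 46, about 0.09 kg. Origin at the centre of its underside, z up. It stands upright on the bench, closely between the flux bottle and the paste jar (gaps about 14 mm), one on each side of it.
- tall_cartridge: Filter cartridge for another machine, same ring but 78 high; stands upright. Leave it. Origin at the centre of its underside.
- solder_reel: Full reel of solder standing on a flange, diameter 61, height 50. Leave it. Origin at the centre of its underside.
- flux_bottle: Small clear bottle, diameter 36, height 95, light and easily tipped, beside the low cartridge. Leave it. Origin at the centre of its underside.
- paste_jar: Low jar with a black cap, diameter 44, height 42, beside the low cartridge on the other side. Leave it. Origin at the centre of its underside.
- tip_cleaner: Black round pot with brass wool, diameter 80, height 53. Leave it. Origin at the centre of its underside.
- screwdriver: Screwdriver, 160 long, lying on the bench. Leave it. Origin near the middle of its underside.
- wash_bottle: White plastic bottle with a black cap, diameter 54, height 150, standing close behind the extractor. Leave it. Origin at the centre of its underside.
Things that resemble listed ones, but are neither listed nor needed, are in the scene too. Leave any pink look-alike of the cartridge alone.

How it is judged:
By the outcome, as a careful person would: the job done as asked, in the order asked, and still so for the second after the job is handed in, with the robot touching nothing.
It also fails if it takes over 72 s, if anything falls off the work surface, if the arm or the gripper's body presses on something with over 40 N, if the wrist force passes 120 N, or if a joint passes its speed limit or range.

## Working session

There is one attempt and no reset: what is moved stays moved. The work goes in short steps, Python scripts to look and compute and a shell command to move; the robot and the scene stay as the last step left them, time stands still between calls to the robot, and variables do not carry over. Pictures are saved under pics/ and viewed, about 8 in all and at most 12, crops included, and the job is handed in when it is done.

```bash
mkdir -p pics; ls; cat > h.py <<'E'
import numpy as np, cv2
from station import r, vision
def cap(name, fn=None):
    c=vision.capture(name); c={**c,'K':np.array(c['K']),'xyz':np.array(c['xyz']),'R':np.array(c['orientation'])}
    if fn: cv2.imwrite('pics/'+fn, cv2.cvtColor(c['frame'],cv2.COLOR_RGB2BGR))
    np.save('/tmp/%s.npy'%name, c, allow_pickle=True)
    return c
def load(name): return np.load('/tmp/%s.npy'%name,allow_pickle=True).item()
def ray(c,u,v):
    d=np.linalg.inv(c['K'])@[u,v,1]; return c['R']@(d*[1,-1,-1])
def plane(c,u,v,z):
    d=ray(c,u,v); return c['xyz']+d*(z-c['xyz'][2])/d[2]
def proj(c,p):
    q=c['R'].T@(np.array(p)-c['xyz']); q=c['K']@(q*[1,-1,-1]); return q[:2]/q[2]
E
python3 - <<'E'
from h import *
a=cap('scene','s1.png');b=cap('top','t1.png')
for c in(a,b):print({k:np.round(v,3).tolist() for k,v in c.items() if k in('K','xyz','R')},[k for k in c])
im=np.hstack([cv2.imread('pics/t1.png')]);cv2.imwrite('pics/t1b.png',cv2.resize(im,(800,600)))
print(r.sense())
E
```

```text
pics
{'K': [[368.626, 0.0, 256.122], [0.0, 368.626, 190.581], [0.0, 0.0, 1.0]], 'xyz': [1.036, 0.477, 0.77], 'R': [[-0.666, -0.532, 0.522], [0.745, -0.484, 0.458], [0.009, 0.694, 0.72]]} ['frame', 'K', 'xyz', 'orientation', 'R']
{'K': [[425.276, 0.0, 256.232], [0.0, 425.276, 193.571], [0.0, 0.0, 1.0]], 'xyz': [0.451, 0.085, 1.377], 'R': [[0.014, 0.995, -0.101], [-1.0, 0.014, 0.006], [0.008, 0.101, 0.995]]} ['frame', 'K', 'xyz', 'orientation', 'R']
{'time_s': 0.1, 'joints': array([-5.79492867e+01,  2.20854265e+01,  3.90369813e-01, -2.41794771e-02,
       -6.84119128e+01, -1.48167576e+01]), 'joint_velocities': array([ 0.02488007, -0.13698258,  0.19146221,  0.02692217, -0.01288397,
        0.04042572]), 'effort': array([-4.79026094e-04, -3.91689813e+01,  1.87934428e+01,  4.23184812e+00,
        1.34922797e-02, -7.71039663e-05]), 'tcp_pos': array([ 0.18505145, -0.59648256,  0.24660055]), 'ee_rot': array([[-9.55149014e-01, -2.96124853e-01, -6.58130697e-04],
       [-2.96125568e-01,  9.55147340e-01,  1.79061714e-03],
       [ 9.83655488e-05,  1.90519552e-03, -9.99998180e-01]]), 'wrist_force': array([ 1.05418142,  0.32266643, -0.19455053]), 'moment': array([-0.01194524,  0.01190348, -0.02552489]), 'gripper_width': 0.9999460913828887}
```

View pics/t1b.png

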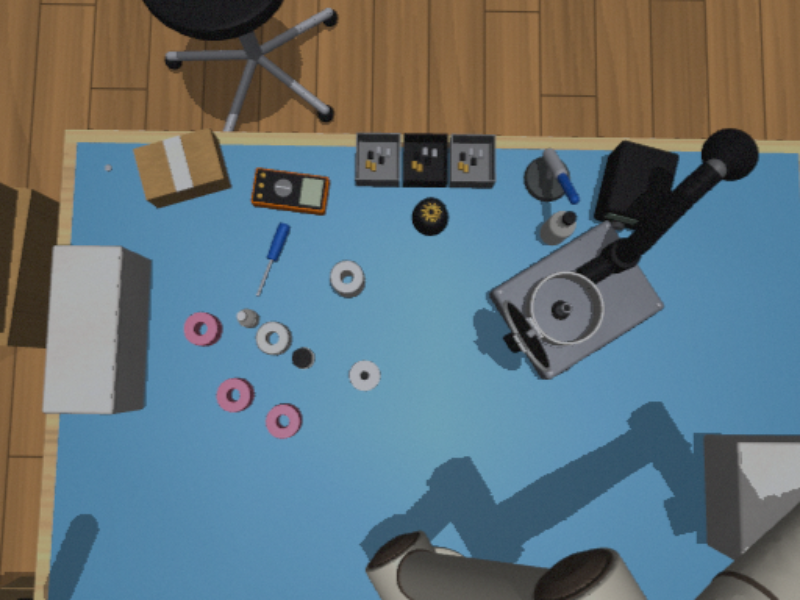

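View pics/s1.png

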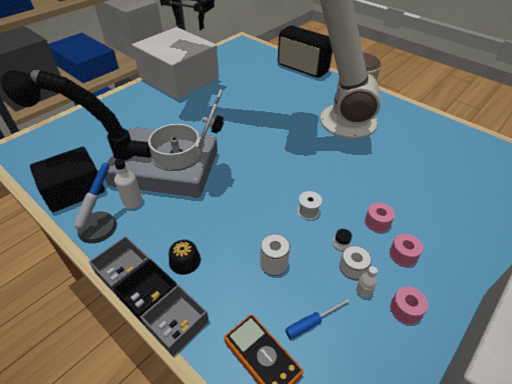

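The top view (800x600) shows the low cartridge at (273,338), between the flux bottle (247,317) and the jar (302,357). The tall cartridge is at (347,278), the pot at (567,308), the open lid at (525,335) and the duct at about (622,250).

```bash
python3 - <<'E'
from h import *
c=load('top'); f=c['frame']; hsv=cv2.cvtColor(f,cv2.COLOR_RGB2HSV)
s=512/800
m=((hsv[...,1]<70)&(hsv[...,2]>95)).astype(np.uint8)
def blob(u,v,z,w=30,mm=m):
    u*=s;v*=s
    n,l,st,ce=cv2.connectedComponentsWithStats(mm)
    k=np.bincount(l[int(v)-w:int(v)+w,int(u)-w:int(u)+w][mm[int(v)-w:int(v)+w,int(u)-w:int(u)+w]>0]).argmax()
    cs,_=cv2.findContours((l==k).astype(np.uint8),cv2.RETR_EXTERNAL,cv2.CHAIN_APPROX_NONE)
    q=max(cs,key=cv2.contourArea)[:,0].astype(float)
    P=np.array([plane(c,a,b,z)[:2] for a,b in q]); (x,y),rad=cv2.minEnclosingCircle((P*1000).astype(np.float32))
    return np.round([x,y,rad],1),st[k],P
for n,u,v,z in(('cart',273,338,.046),('tall',347,278,.078),('reel',365,376,.05)):print(n,*blob(u,v,z,10)[:2])
print('pot',*blob(567,308,.128,24)[:2])
for n,u,v,z in(('bottle cap',247,315,.09),('jar',302,357,.042),('pot',567,308,.128),('duct',622,252,.146),('cornerTR',662,306,.072),('cornerBR',547,376,.072),('TL',608,222,.072),('BL',492,293,.072),('wash',566,218,.15),('tip cleaner',430,212,.053)):print(n,np.round(plane(c,u*s,v*s,z)*1000))
im=f[120:260,290:440];cv2.imwrite('pics/crop1.png',cv2.cvtColor(cv2.resize(np.hstack([im,f[160:300,110:260]]),None,fx=2.6,fy=2.6,interpolation=cv2.INTER_CUBIC),cv2.COLOR_RGB2BGR))
E
```

```text
cart [512.7 331.5  34.8] [164 206  21  21 301]
tall [632.4 183.2  34.9] [211 167  23  21 311]
reel [441.2 147.2  31.4] [223 231  21  19 295]
pot [ 590.6 -259.1  160.4] [ 316  142  109  101 4343]
bottle cap [553. 374.  90.]
jar [474. 272.  42.]
pot [ 572. -238.  128.]
duct [ 678. -338.  146.]
cornerTR [ 584. -441.   72.]
cornerBR [ 443. -212.   72.]
TL [ 752. -337.   72.]
BL [ 605. -104.   72.]
wash [ 740. -232.  150.]
tip cleaner [771.  19.  53.]
```

View pics/crop1.png

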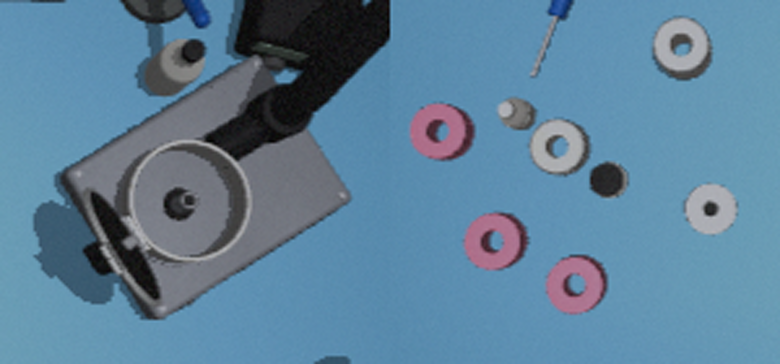

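```bash
python3 -m jog '{"rot":[[0,0,0],[0,0,0],[0,0,0],[0,0,0],[0,0,0],[0,0,0],[0,0,0],[0,0,0],[0,0,0],[0,0,0]],"delta_pos":[[10,30,20],[13,38,6],[13,38,6],[13,38,6],[13,38,6],[13,38,6],[13,38,0],[13,38,0],[13,38,0],[13,38,0]],"grip":[100,100,100,100,100,100,100,100,100,100]}'
python3 -m jog '{"rot":[[0,0,0],[0,0,0],[0,0,0],[0,0,0],[0,0,0],[0,0,7],[0,0,7],[0,0,7],[0,0,7],[0,0,7]],"delta_pos":[[13,38,0],[13,38,0],[13,38,0],[13,38,0],[13,38,0],[13,38,-4],[13,38,-4],[13,38,-4],[13,38,-4],[13,38,-4]],"grip":[100,100,100,100,100,100,100,100,100,100]}'
```

```text
time_s: 0.93
tcp_pos: [0.3119, -0.2231, 0.2974]
ee_rot: [[-0.955, -0.296, 0.0], [-0.296, 0.955, 0.0], [-0.0, 0.0, -1.0]]
wrist_force: [1.4, 0.5, 0.8]
gripper_width: 0.997
time_s: 1.77
tcp_pos: [0.442, 0.1571, 0.2772]
ee_rot: [[-0.607, -0.795, -0.0], [-0.795, 0.607, -0.0], [0.0, 0.0, -1.0]]
wrist_force: [0.8, -0.6, -0.5]
gripper_width: 1.001
```

```bash
python3 -m jog '{"rot":[[0,0,0],[0,0,0],[0,0,0],[0,0,0],[0,0,0],[0,0,0],[0,0,0]],"delta_pos":[[14,35,0],[14,35,0],[14,35,0],[14,35,0],[15,35,0],[0,0,0],[0,0,0]],"grip":[100,100,100,100,100,100,100]}'
python3 - <<'E'
from h import *
c=cap('wrist','w1.png');print(c['xyz'],c['R'].round(3).tolist(),c['K'][0])
s=r.sense();print(s['joints'].round(1))
for n,p in(('cart',(.513,.3315,.046)),('bottle',(.553,.374,.09)),('jar',(.474,.272,.042))):print(n,proj(c,p).round())
f=c['frame'];hsv=cv2.cvtColor(f,cv2.COLOR_RGB2HSV)
u,v=proj(c,(.513,.3315,.046)).astype(int);print(hsv[v-60:v+61:10,u],hsv[v,u-60:u+61:10])
E
```

```text
time_s: 2.35
tcp_pos: [0.5131, 0.3315, 0.2754]
ee_rot: [[-0.611, -0.791, -0.003], [-0.791, 0.611, -0.002], [0.003, 0.001, -1.0]]
wrist_force: [-0.0, -0.6, -0.4]
gripper_width: 0.999
[0.46822425 0.27259709 0.41309341] [[-0.791, -0.589, -0.162], [0.611, -0.762, -0.213], [0.002, -0.268, 0.963]] [269.00217187   0.         253.9192055 ]
[ 48.   19.6   1.   -0.  -71.5 -85.7]
cart [254. 175.]
bottle [249. 226.]
jar [250. 122.]
[[120  13  60]
 [105   9  58]
 [110  14  55]
 [102 116 215]
 [110   7 224]
 [103   8 223]
 [103 113 140]
 [ 10  12 123]
 [ 11  13 157]
 [ 12  13  95]
 [ 30   2 159]
 [  0   0 105]
 [ 60   2 164]] [[103 116 215]
 [102 115 215]
 [103 113 140]
 [103 114 139]
 [  8   8 135]
 [ 10  14 159]
 [103 113 140]
 [104  32 105]
 [ 11  13 159]
 [102 114 141]
 [102 115 151]
 [103 113 140]
 [103 113 140]]
```

View pics/w1.png

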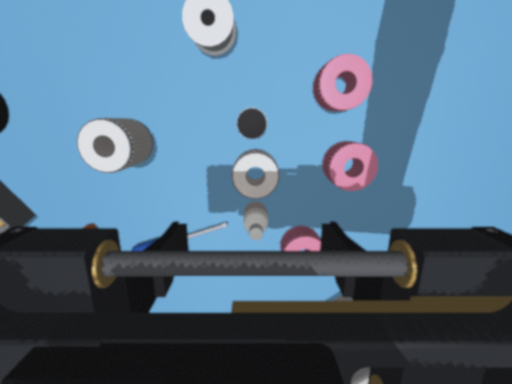

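The cartridge is centred at about (255,175). The jar (251,123) and bottle (256,220) lie in line with it, across the jaw direction.

```bash
python3 -m jog '{"rot":[[0,0,0],[0,0,0],[0,0,0],[0,0,0],[0,0,0],[0,0,0],[0,0,0],[0,0,0],[0,0,0]],"delta_pos":[[-1,1,-30],[0,0,-38],[0,0,-38],[0,0,-38],[0,0,-30],[0,0,-22],[0,0,-18],[0,0,-17],[0,0,0]],"grip":[100,100,100,100,100,100,100,100,100]}'
python3 -m jog '{"rot":[[0,0,0],[0,0,0],[0,0,0],[0,0,0],[0,0,0],[0,0,0],[0,0,0],[0,0,0],[0,0,0],[0,0,0]],"delta_pos":[[0,0,0],[0,0,0],[0,0,0],[0,0,0],[0,0,0],[0,0,0],[0,0,0],[0,0,0],[0,0,0],[0,0,0]],"grip":[60,60,50,50,50,50,50,50,50,50]}'
```

```text
time_s: 3.15
tcp_pos: [0.5101, 0.328, 0.0436]
ee_rot: [[-0.614, -0.789, -0.005], [-0.789, 0.614, -0.005], [0.007, 0.001, -1.0]]
wrist_force: [-1.1, -1.0, -0.9]
gripper_width: 1.004
time_s: 3.98
tcp_pos: [0.5127, 0.3316, 0.0482]
ee_rot: [[-0.612, -0.791, 0.002], [-0.791, 0.612, 0.001], [-0.002, -0.001, -1.0]]
wrist_force: [-2.3, 0.1, 7.1]
gripper_width: 0.763
```

```bash
python3 -m jog '{"rot":[[0,0,0],[0,0,0],[0,0,0],[0,0,0],[0,0,0],[0,0,0],[0,0,0],[0,0,0]],"delta_pos":[[0,0,5],[0,0,15],[0,0,30],[0,0,40],[0,0,40],[0,0,40],[0,0,30],[0,0,20]],"grip":[40,40,40,40,40,40,40,40]}'
python3 - <<'E'
from h import *
cap('wrist','w2.png')
s=r.sense();print(s['wrist_force'],s['gripper_width'],s['tcp_pos'])
E
```

```text
time_s: 4.65
tcp_pos: [0.5128, 0.3315, 0.271]
ee_rot: [[-0.612, -0.791, 0.004], [-0.791, 0.612, 0.004], [-0.006, -0.001, -1.0]]
wrist_force: [0.5, 0.8, -1.2]
gripper_width: 0.76
[1.33080616 0.89961283 2.37730619] 0.7644231059000062 [0.51407146 0.33225654 0.2743641 ]
```

View pics/w2.png

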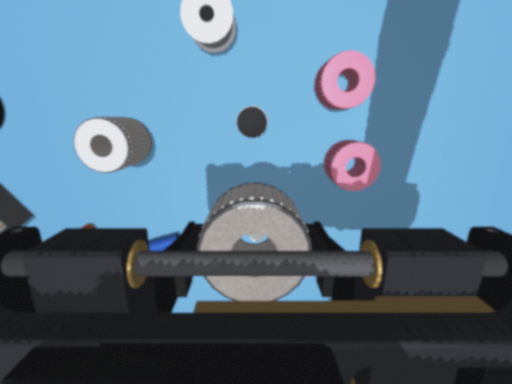

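```bash
python3 -m jog '{"rot":[[0,0,5],[0,0,5],[0,0,5],[0,0,5],[0,0,5],[0,0,5],[0,0,5],[0,0,5],[0,0,5],[0,0,5]],"delta_pos":[[0,-20,15],[0,-35,15],[0,-35,15],[0,-35,15],[0,-35,15],[0,-35,15],[0,-35,15],[0,-35,6],[0,-35,0],[0,-35,0]],"grip":[40,40,40,40,40,40,40,40,40,40]}'
python3 -m jog '{"rot":[[0,0,5],[0,0,5],[0,0,5],[0,0,5],[0,0,0],[0,0,0],[0,0,0]],"delta_pos":[[-1,-35,0],[-1,-35,0],[-1,-35,0],[-1,-28,0],[0,0,0],[0,0,0],[0,0,0]],"grip":[40,40,40,40,40,40,40]}'
python3 - <<'E'
from h import *
c=cap('wrist','w3.png');print(c['xyz'],c['R'].round(3).tolist())
s=r.sense();print(s['joints'].round(1),s['tcp_pos'],s['ee_rot'].round(3).tolist())
for p in((.572,-.238,.128),(.678,-.338,.146)):print(proj(c,p))
f=c['frame'];cv2.imwrite('pics/w3b.png',cv2.cvtColor(cv2.resize(f,(800,600)),cv2.COLOR_RGB2BGR))
E
```

```text
time_s: 5.53
tcp_pos: [0.5115, -0.0054, 0.3775]
ee_rot: [[0.216, -0.976, 0.0], [-0.976, -0.216, 0.001], [-0.001, -0.0, -1.0]]
wrist_force: [0.1, 0.2, -2.3]
gripper_width: 0.754
time_s: 6.12
tcp_pos: [0.5079, -0.1367, 0.3769]
ee_rot: [[0.533, -0.846, -0.001], [-0.846, -0.533, 0.001], [-0.001, 0.001, -1.0]]
wrist_force: [-0.4, 0.1, -1.4]
gripper_width: 0.765
[ 0.54766816 -0.20010807  0.51422544] [[-0.846, 0.512, 0.147], [-0.532, -0.814, -0.231], [0.001, -0.274, 0.962]]
[  2.7   8.6   0.3  -0.  -81.8  29.6] [ 0.50802227 -0.13630988  0.37706795] [[0.533, -0.846, -0.001], [-0.846, -0.533, 0.0], [-0.001, 0.001, -1.0]]
[253.29990221  83.15315309]
[220.82917826 -53.45459261]
```

View pics/w3b.png

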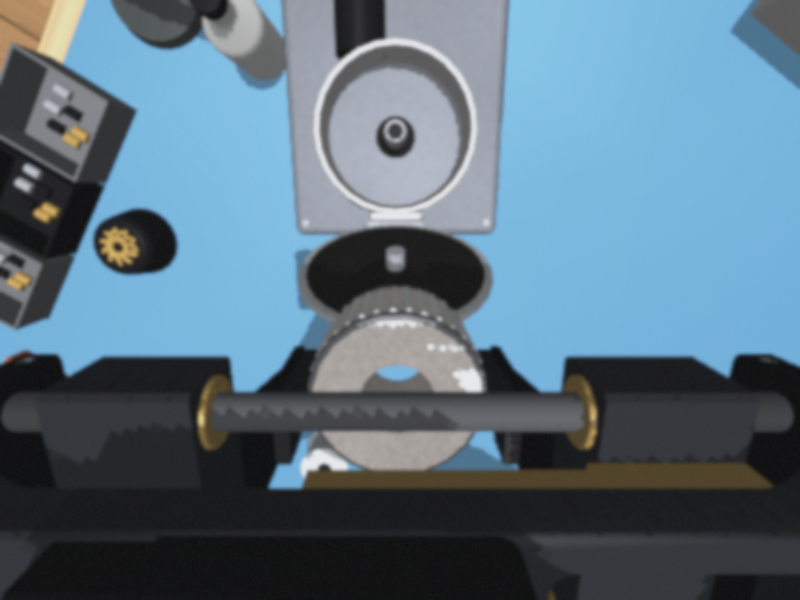

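```bash
python3 - <<'E'
from h import *
c=load('wrist');s=r.sense();f=c['frame'];k=512/800
print('tube',(plane(c,395*k,131*k,.126)*1000).round(1))
hsv=cv2.cvtColor(f,cv2.COLOR_RGB2HSV)
m=((hsv[...,1]<25)&(hsv[...,2]>205)).astype(np.uint8);m[:20]=0;m[140:]=0;m[:,:195]=0;m[:,310:]=0
v,u=np.nonzero(m);P=np.array([plane(c,a,b,.128)[:2] for a,b in zip(u,v)])*1000
from scipy.optimize import least_squares
q=least_squares(lambda q:np.hypot(P[:,0]-q[0],P[:,1]-q[1])-q[2],[572,-238,68],loss='soft_l1');print('rim',q.x.round(1),len(u))
R=s['ee_rot'];t=s['tcp_pos']
for n,a,b in(('L',311,388),('R',486,388),('bot',400,472),('top',397,313),('holetop',397,366)):
    p=plane(c,a*k,b*k,t[2]-.002);print(n,(R.T@(p-t)*1000).round(1))
e=plane(c,300*k,232*k,.072)-plane(c,497*k,232*k,.072);print(e*1000)
E
```

```text
tube [ 572.2 -237.1  126. ]
rim [ 572.5 -237.    67.7] 1121
L [  3.8 -30.7   2. ]
R [ 3.7 33.1  2. ]
bot [-32.2   1.8   2. ]
top [32.4  0.7  2. ]
holetop [12.5  0.7  2. ]
[173.91857911 109.35706056   0.        ]
```

```bash
python3 -m jog '{"rot":[[0,0,0],[0,0,0],[0,0,0],[0,0,0],[0,0,0],[0,0,0],[0,0,0],[0,0,0],[0,0,0],[0,0,0]],"delta_pos":[[14,-22,0],[18,-28,0],[18,-28,0],[14.3,-22.7,0],[0,0,-25],[0,0,-35],[0,0,-40],[0,0,-40],[0,0,-30],[0,0,-12]],"grip":[40,40,40,40,40,40,40,40,40,40]}'
python3 -m jog '{"rot":[[0,0,0],[0,0,0],[0,0,0]],"delta_pos":[[0,0,0],[0,0,0],[0,0,0]],"grip":[40,40,40]}'
python3 - <<'E'
from h import *
a=cap('wrist');b=cap('scene');t=r.sense()['tcp_pos'];print(t,r.sense()['wrist_force'])
u,v=proj(b,(.572,-.237,.12)).astype(int);g=b['frame'][max(v-75,0):v+75,max(0,u-80):u+80]
im=np.hstack([cv2.resize(a['frame'],(400,300)),cv2.resize(g,(400,300))]);cv2.imwrite('pics/p1.png',cv2.cvtColor(im,cv2.COLOR_RGB2BGR))
E
```

```text
time_s: 7.0
tcp_pos: [0.5699, -0.2352, 0.1896]
ee_rot: [[0.534, -0.845, -0.01], [-0.845, -0.534, 0.003], [-0.008, 0.006, -1.0]]
wrist_force: [-0.6, 0.5, -1.2]
gripper_width: 0.759
time_s: 7.25
tcp_pos: [0.5739, -0.2371, 0.1974]
ee_rot: [[0.535, -0.845, 0.003], [-0.845, -0.535, -0.001], [0.003, -0.002, -1.0]]
wrist_force: [-0.3, -0.3, -0.6]
gripper_width: 0.761
[ 0.57372157 -0.23740269  0.19768419] [-0.08495341 -0.20520291 -0.99359654]
```

View pics/p1.png

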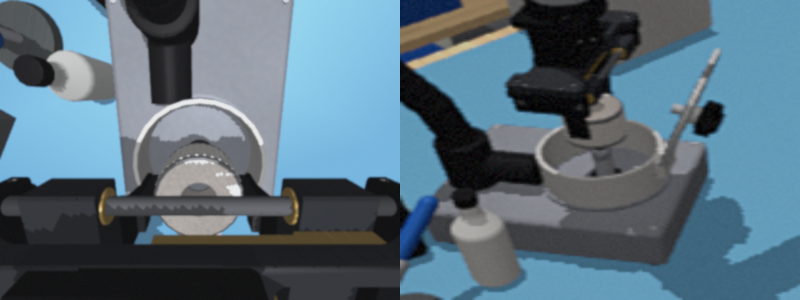

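Wrist (left) and scene (right) views: the cartridge is centred over the tube, and the hand is clear of lid and duct.

```bash
python3 -m jog '{"rot":[[0,0,0],[0,0,0],[0,0,0],[0,0,0],[0,0,0],[0,0,0],[0,0,0]],"delta_pos":[[-1,0,-8],[0,0,-8],[0,0,-8],[0,0,-7],[0,0,-7],[0,0,-6],[0,0,0]],"grip":[40,40,40,40,40,40,40]}'
```

```text
time_s: 7.93
tcp_pos: [0.5713, -0.2376, 0.1498]
ee_rot: [[0.533, -0.846, -0.002], [-0.846, -0.533, 0.0], [-0.001, 0.001, -1.0]]
wrist_force: [-0.3, 0.2, -1.6]
gripper_width: 0.759
```

```bash
python3 -m jog '{"rot":[[0,0,0],[0,0,0],[0,0,0],[0,0,0],[0,0,0]],"delta_pos":[[0.5,0,-7],[0,0,-6],[0,0,-5],[0,0,-4],[0,0,0]],"grip":[40,40,40,40,40]}'
python3 -m jog '{"rot":[[0,0,0],[0,0,0],[0,0,0]],"delta_pos":[[0,0,-2],[0,0,-1],[0,0,0]],"grip":[40,40,40]}'
```

```text
time_s: 8.35
tcp_pos: [0.5715, -0.2375, 0.1283]
ee_rot: [[0.533, -0.846, -0.002], [-0.846, -0.533, 0.0], [-0.001, 0.001, -1.0]]
wrist_force: [-0.0, 0.9, -0.0]
gripper_width: 0.764
time_s: 8.6
tcp_pos: [0.5719, -0.2376, 0.1265]
ee_rot: [[0.533, -0.846, -0.0], [-0.846, -0.533, 0.0], [-0.0, 0.0, -1.0]]
wrist_force: [-0.5, 0.1, -0.8]
gripper_width: 0.761
```

```bash
python3 -m jog '{"rot":[[0,0,0],[0,0,0],[0,0,0]],"delta_pos":[[0,0,-1.5],[0,0,-1.5],[0,0,0]],"grip":[40,40,40]}'
python3 -m jog '{"rot":[[0,0,0],[0,0,0]],"delta_pos":[[0,0,-1.5],[0,0,0]],"grip":[40,40]}'
```

```text
time_s: 8.85
tcp_pos: [0.5723, -0.2377, 0.1242]
ee_rot: [[0.534, -0.846, 0.001], [-0.846, -0.534, -0.0], [0.001, -0.0, -1.0]]
wrist_force: [-0.3, -0.2, 1.6]
gripper_width: 0.765
time_s: 9.02
tcp_pos: [0.5723, -0.2377, 0.1241]
ee_rot: [[0.534, -0.846, 0.001], [-0.846, -0.534, -0.001], [0.001, -0.0, -1.0]]
wrist_force: [-2.9, 1.2, 8.9]
gripper_width: 0.762
```

```bash
python3 -m jog '{"rot":[[0,0,0],[0,0,0],[0,0,0],[0,0,0],[0,0,0],[0,0,0]],"delta_pos":[[0,0,1],[0,0,1],[0,0,0],[0,0,0],[0,0,0],[0,0,0]],"grip":[95,95,95,95,95,95]}'
python3 -m jog '{"rot":[[0,0,0],[0,0,0],[0,0,0],[0,0,0],[0,0,0],[0,0,0],[0,0,0],[0,0,0],[0,0,0],[0,0,0]],"delta_pos":[[0,0,6],[0,0,15],[0,0,25],[0,0,35],[0,0,40],[0,0,40],[0,0,40],[0,0,40],[0,0,30],[0,0,10]],"grip":[95,95,95,95,95,0,0,0,0,0]}'
python3 - <<'E'
from h import *
a=cap('wrist');b=cap('scene');t=r.sense()['tcp_pos'];print(t,r.sense()['wrist_force'],r.sense()['gripper_width'])
u,v=proj(b,(.572,-.237,.12)).astype(int);g=b['frame'][max(v-75,0):v+75,max(0,u-80):u+80]
im=np.hstack([cv2.resize(a['frame'],(400,300)),cv2.resize(g,(400,300))]);cv2.imwrite('pics/p2.png',cv2.cvtColor(im,cv2.COLOR_RGB2BGR))
E
```

```text
time_s: 9.52
tcp_pos: [0.5719, -0.2376, 0.1237]
ee_rot: [[0.533, -0.846, -0.0], [-0.846, -0.533, 0.0], [-0.0, 0.0, -1.0]]
wrist_force: [-0.5, -0.4, -0.3]
gripper_width: 0.948
time_s: 10.35
tcp_pos: [0.5727, -0.2384, 0.4123]
ee_rot: [[0.533, -0.846, 0.011], [-0.846, -0.533, -0.004], [0.009, -0.007, -1.0]]
wrist_force: [-0.2, -0.1, 0.9]
gripper_width: 0.659
[ 0.57240421 -0.23779976  0.40817002] [-0.22652023 -0.20677068 -0.10153331] 0.568878133709767
```

View pics/p2.png

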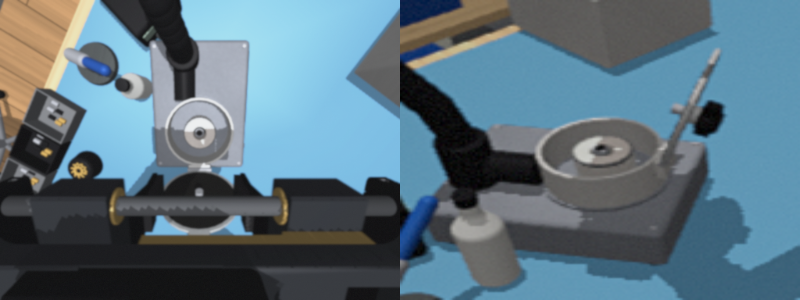

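Cartridge seated low in the pot, ringed evenly around the tube; lid still open. Now behind the lid with closed, tilted fingers.

```bash
python3 -m jog '{"rot":[[0,0,0],[-4.2,-2.7,0],[-4.2,-2.7,0],[-4.2,-2.7,0],[-4.2,-2.7,0],[-4.2,-2.7,0],[0,0,0],[0,0,0],[0,0,0]],"delta_pos":[[-11,17,0],[-18,29,0],[-18,29,0],[-18,29,0],[-18,29,0],[-18,29,0],[0,0,0],[0,0,0],[0,0,0]],"grip":[0,0,0,0,0,0,0,0,0]}'
python3 - <<'E'
from h import *
b=cap('scene');s=r.sense();t=s['tcp_pos'];ex=np.array([.846,.533,0]);ey=np.array([-.533,.846,0]);d=t-[.5723,-.237,0]
print('ext',ex@d,ey@d,t[2],s['joints'].round(1),s['gripper_width'],s['ee_rot'].round(3).tolist())
E
```

```text
time_s: 11.2
tcp_pos: [0.4708, -0.075, 0.4041]
ee_rot: [[0.485, -0.844, 0.227], [-0.766, -0.536, -0.355], [0.421, -0.002, -0.907]]
wrist_force: [0.8, -0.2, -0.0]
gripper_width: 0.008
ext 0.0005740135411733074 0.19016579889020188 0.40468088623132475 [ 23.9  -4.1 -22.3  26.3 -69.9  -0.5] 0.00732254206546664 [[0.483, -0.846, 0.227], [-0.768, -0.534, -0.355], [0.421, -0.003, -0.907]]
```

```bash
python3 -m jog '{"rot":[[0,0,0],[0,0,0],[0,0,0],[0,0,0],[0,0,0]],"delta_pos":[[0,0,-30],[0,0,-35],[0,0,-33],[0,0,-25],[0,0,0]],"grip":[0,0,0,0,0]}'
python3 - <<'E'
import numpy as np
th=np.r_[114.6,np.arange(111.5,12,-3.5),9.5,7,5,3.5,2,1,0];t=np.radians(th)
y=96.7-150*np.cos(t)+6*np.sin(t);z=146.5+150*np.sin(t)+6*np.cos(t)
W=np.c_[572.3-.533*y,-237+.846*y,z]
print(W[0]);D=np.round(np.diff(W,axis=0),1)
for i in range(0,len(D),10):print(th[i+1],D[i:i+10].tolist(),W[min(i+10,len(D))].round(1))
E
```

```text
time_s: 11.67
tcp_pos: [0.4686, -0.0786, 0.2766]
ee_rot: [[0.483, -0.849, 0.216], [-0.769, -0.529, -0.359], [0.419, 0.007, -0.908]]
wrist_force: [0.3, -0.5, -0.3]
gripper_width: 0.004
[484.56951358 -97.75048497 280.3877316 ]
111.5 [[3.9, -6.2, 3.5], [4.5, -7.2, 3.4], [4.6, -7.4, 2.9], [4.7, -7.5, 2.4], [4.8, -7.6, 1.8], [4.8, -7.7, 1.3], [4.9, -7.7, 0.7], [4.9, -7.8, 0.2], [4.9, -7.7, -0.4], [4.9, -7.7, -1.0]] [ 531.5 -172.2  295.3]
76.5 [[4.8, -7.7, -1.5], [4.8, -7.6, -2.1], [4.7, -7.4, -2.6], [4.6, -7.3, -3.1], [4.5, -7.1, -3.7], [4.4, -6.9, -4.2], [4.2, -6.7, -4.6], [4.1, -6.4, -5.1], [3.9, -6.2, -5.6], [3.7, -5.9, -6.0]] [ 575.  -241.3  256.8]
41.5 [[3.5, -5.5, -6.4], [3.3, -5.2, -6.8], [3.0, -4.8, -7.2], [2.8, -4.5, -7.5], [2.6, -4.1, -7.8], [2.3, -3.6, -8.1], [2.0, -3.2, -8.3], [1.8, -2.8, -8.6], [1.5, -2.3, -8.7], [1.3, -2.1, -10.2]] [ 599.1 -279.5  177.2]
7.0 [[0.6, -1.0, -6.4], [0.4, -0.6, -5.2], [0.2, -0.4, -3.9], [0.2, -0.3, -3.9], [0.1, -0.1, -2.6], [0.1, -0.1, -2.6]] [ 600.7 -282.1  152.5]
```

```bash
python3 -m jog '{"rot":[[0,0,0],[0,0,0],[0,0,0],[0,0,0],[0,0,0]],"delta_pos":[[4,-6,0],[4,-6,0],[3,-5,0],[3,-4,0],[0,0,0]],"grip":[0,0,0,0,0]}'
python3 -m jog '{"rot":[[0,0,0],[0,0,0],[0,0,0],[0,0,0],[0,0,0],[0,0,0],[0,0,0],[0,0,0],[0,0,0],[0,0,0]],"delta_pos":[[3.9,-6.2,3.5],[4.5,-7.2,3.4],[4.6,-7.4,2.9],[4.7,-7.5,2.4],[4.8,-7.6,1.8],[4.8,-7.7,1.3],[4.9,-7.7,0.7],[4.9,-7.8,0.2],[4.9,-7.7,-0.4],[4.9,-7.7,-1]],"grip":[0,0,0,0,0,0,0,0,0,0]}'
```

```text
time_s: 12.08
tcp_pos: [0.4861, -0.0974, 0.2833]
ee_rot: [[0.481, -0.846, 0.23], [-0.768, -0.533, -0.355], [0.423, -0.006, -0.906]]
wrist_force: [0.3, -0.3, -0.8]
gripper_width: 0.004
time_s: 12.92
tcp_pos: [0.5326, -0.172, 0.2972]
ee_rot: [[0.483, -0.845, 0.229], [-0.767, -0.534, -0.355], [0.423, -0.004, -0.906]]
wrist_force: [-2.9, 2.1, 0.7]
gripper_width: 0.006
```

Force about 3.6 N along +y: the lid is being pushed. I continue along the arc.

```bash
python3 -m jog '{"rot":[[0,0,0],[0,0,0],[0,0,0],[0,0,0],[0,0,0],[0,0,0],[0,0,0],[0,0,0],[0,0,0],[0,0,0]],"delta_pos":[[4.8,-7.7,-1.5],[4.8,-7.6,-2.1],[4.7,-7.4,-2.6],[4.6,-7.3,-3.1],[4.5,-7.1,-3.7],[4.4,-6.9,-4.2],[4.2,-6.7,-4.6],[4.1,-6.4,-5.1],[3.9,-6.2,-5.6],[3.7,-5.9,-6]],"grip":[0,0,0,0,0,0,0,0,0,0]}'
```

```text
time_s: 13.75
tcp_pos: [0.5762, -0.2409, 0.2579]
ee_rot: [[0.483, -0.845, 0.229], [-0.767, -0.534, -0.355], [0.422, -0.004, -0.906]]
wrist_force: [0.2, 1.6, 1.8]
gripper_width: 0.006
```

```bash
python3 -m jog '{"rot":[[0,0,0],[0,0,0],[0,0,0],[0,0,0],[0,0,0],[0,0,0],[0,0,0]],"delta_pos":[[3.5,-5.5,-6.4],[3.3,-5.2,-6.8],[3,-4.8,-7.2],[2.8,-4.5,-7.5],[2.6,-4.1,-7.8],[2.3,-3.6,-8.1],[2,-3.2,-8.3]],"grip":[0,0,0,0,0,0,0]}'
python3 - <<'E'
from h import *
b=cap('scene')
u,v=proj(b,(.572,-.237,.16)).astype(int);g=b['frame'][max(v-75,0):v+75,max(0,u-100):u+100]
cv2.imwrite('pics/p3.png',cv2.cvtColor(cv2.resize(g,(600,450)),cv2.COLOR_RGB2BGR))
E
```

```text
time_s: 14.33
tcp_pos: [0.5955, -0.2716, 0.2055]
ee_rot: [[0.483, -0.845, 0.229], [-0.767, -0.534, -0.355], [0.422, -0.004, -0.907]]
wrist_force: [1.1, -0.6, 2.7]
gripper_width: 0.006
```

View pics/p3.png

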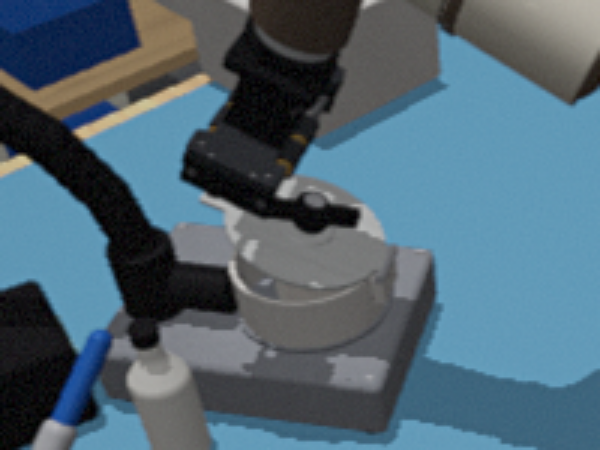

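The lid is about 20° open, and the body is clear of the wings and the duct arm. I finish closing it slowly.

```bash
python3 -m jog '{"rot":[[0,0,0],[0,0,0],[0,0,0],[0,0,0],[0,0,0],[0,0,0],[0,0,0],[0,0,0],[0,0,0],[0,0,0]],"delta_pos":[[1.6,-2.6,-7],[1.4,-2.2,-7],[1.2,-1.8,-7],[0.8,-1.2,-6],[0.5,-0.8,-6],[0.3,-0.5,-5],[0.2,-0.3,-4],[0.2,-0.2,-3.5],[0.1,-0.1,-3],[0,0,-2]],"grip":[0,0,0,0,0,0,0,0,0,0]}'
```

```text
time_s: 15.22
tcp_pos: [0.6018, -0.2817, 0.16]
ee_rot: [[0.481, -0.846, 0.231], [-0.766, -0.533, -0.359], [0.427, -0.004, -0.904]]
wrist_force: [-14.3, 9.5, 27.0]
gripper_width: 0.009
```

```bash
python3 -m jog '{"rot":[[0,0,0],[0,0,0],[0,0,0]],"delta_pos":[[0,0,-1.5],[0,0,-1],[0,0,0]],"grip":[0,0,0]}'
```

```text
time_s: 15.47
tcp_pos: [0.6018, -0.2817, 0.1599]
ee_rot: [[0.48, -0.846, 0.233], [-0.765, -0.533, -0.36], [0.429, -0.006, -0.903]]
wrist_force: [-16.7, 8.9, 27.7]
gripper_width: 0.007
```

The stop height matches a shut lid once the lower (inner) fingertip corner is used: 134+22.7+4.2 = 161 expected, 160 measured. I back off, level the tool and turn the wrist.

```bash
python3 -m jog '{"rot":[[0,0,0],[0,0,0],[0,0,0],[0,0,0],[0,0,0],[4.2,2.7,0],[4.2,2.7,0],[4.2,2.7,0],[4.2,2.7,0],[4.2,2.7,0]],"delta_pos":[[0,0,6],[0,0,10],[0,0,25],[0,0,40],[0,0,35],[-6,9,20],[-6,9,10],[-6,9,0],[-6,9,0],[-6,9,0]],"grip":[0,0,0,0,0,0,0,0,0,0]}'
python3 -m jog '{"rot":[[0,0,6],[0,0,7],[0,0,7],[0,0,7],[0,0,7],[0,0,7],[0,0,7],[0,0,0],[0,0,0],[0,0,0]],"delta_pos":[[0,0,0],[0,0,0],[0,0,0],[0,0,0],[0,0,0],[0,0,0],[0,0,0],[0,0,0],[0,0,0],[0,0,0]],"grip":[60,60,60,60,60,60,60,60,60,60]}'
python3 - <<'E'
from h import *
a=cap('wrist');b=cap('scene');s=r.sense();print(s['tcp_pos'],s['wrist_force'],s['gripper_width'],s['ee_rot'].round(3).tolist(),s['joints'].round(1))
u,v=proj(b,(.572,-.237,.12)).astype(int);g=b['frame'][max(v-75,0):v+75,max(0,u-80):u+80]
im=np.hstack([cv2.resize(a['frame'],(400,300)),cv2.resize(g,(400,300))]);cv2.imwrite('pics/p4.png',cv2.cvtColor(im,cv2.COLOR_RGB2BGR))
E
```

```text
time_s: 16.3
tcp_pos: [0.5717, -0.2351, 0.3]
ee_rot: [[0.534, -0.846, 0.0], [-0.846, -0.534, 0.004], [-0.003, -0.002, -1.0]]
wrist_force: [-0.1, -0.4, 0.7]
gripper_width: 0.009
time_s: 17.13
tcp_pos: [0.5714, -0.2359, 0.2989]
ee_rot: [[0.985, -0.172, -0.0], [-0.172, -0.985, -0.0], [-0.0, 0.0, -1.0]]
wrist_force: [-0.1, 0.4, -0.3]
gripper_width: 0.586
[ 0.57140105 -0.23594733  0.29909756] [ 0.36107973 -0.05934971  0.2861616 ] 0.5936786893179611 [[0.985, -0.171, -0.0], [-0.171, -0.985, -0.0], [-0.0, 0.0, -1.0]] [ -7.5  19.7   4.3   0.  -74.6  87.6]
```

View pics/p4.png

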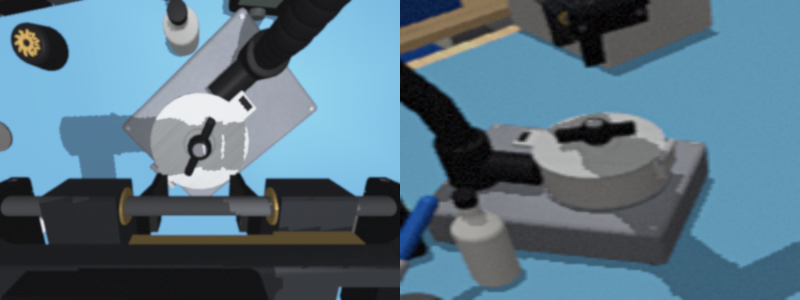

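Lid shut on the rim; the wings, however, do not lie along the extractor's x. Measuring their angle.

```bash
python3 - <<'E'
from h import *
c=load('wrist');f=c['frame'];g=cv2.cvtColor(f,cv2.COLOR_RGB2GRAY)
u0,v0=256,188
m=(g<60).astype(np.uint8);yy,xx=np.mgrid[:384,:512];m[np.hypot(xx-u0,yy-v0)>45]=0
n,l,st,ce=cv2.connectedComponentsWithStats(m);k=1+st[1:,4].argmax();print(st[k])
q=np.argwhere(l==k)[:,::-1]
P=np.array([plane(c,a,b,.163)[:2] for a,b in q])*1000;mu=P.mean(0);w,V=np.linalg.eigh(np.cov((P-mu).T));d=V[:,1]
pr=(P-mu)@d;print('centre',mu,'ends',mu+d*pr.min(),mu+d*pr.max(),np.ptp(pr),'ang',np.degrees(np.arctan2(d[1],d[0]))%180)
print('tab',plane(c,245*1.28,103*1.28,.134))
E
```

```text
[237 151  38  73 860]
centre [ 577.27577735 -238.76359167] ends [ 609.68151218 -260.32322826] [ 540.22063163 -214.11068749] 83.42908875849892 ang 146.36405325300038
tab [ 0.6195859  -0.31095384  0.134     ]
```

```bash
python3 -m jog '{"rot":[[0,0,-6.5],[0,0,-6.5],[0,0,-6],[0,0,0],[0,0,0],[0,0,0],[0,0,0],[0,0,0],[0,0,0]],"delta_pos":[[1.5,-1,0],[0,0,-20],[0,0,-30],[0,0,-30],[0,0,-20],[0,0,-15],[0,0,-10],[0,0,-6],[0,0,0]],"grip":[60,60,60,60,60,60,60,60,60]}'
python3 -m jog '{"rot":[[0,0,0],[0,0,0],[0,0,0],[0,0,0],[0,0,0],[0,0,0]],"delta_pos":[[0,0,0],[0,0,0],[0,0,0],[0,0,0],[0,0,0],[0,0,0]],"grip":[20,20,20,20,20,20]}'
```

```text
time_s: 17.98
tcp_pos: [0.5725, -0.2368, 0.1672]
ee_rot: [[0.876, -0.482, -0.002], [-0.482, -0.876, 0.0], [-0.002, 0.001, -1.0]]
wrist_force: [-0.1, -1.0, -0.2]
gripper_width: 0.598
time_s: 18.48
tcp_pos: [0.5732, -0.2375, 0.1693]
ee_rot: [[0.877, -0.481, 0.001], [-0.481, -0.877, -0.001], [0.002, 0.0, -1.0]]
wrist_force: [-1.0, -1.2, 3.8]
gripper_width: 0.38
```

```bash
python3 -m jog '{"rot":[[0,0,-3],[0,0,-5],[0,0,-6],[0,0,-6],[0,0,-6],[0,0,-6],[0,0,-6],[0,0,-6],[0,0,-3],[0,0,0]],"delta_pos":[[0,0,-0.2],[0,0,-0.2],[0,0,-0.2],[0,0,-0.2],[0,0,-0.2],[0,0,-0.2],[0,0,-0.2],[0,0,-0.2],[0,0,0],[0,0,0]],"grip":[20,20,20,20,20,20,20,20,20,20]}'; python3 - <<'E'
from h import *
s=r.sense();print(s['moment'],s['joints'].round(1))
E
```

```text
time_s: 19.32
tcp_pos: [0.5731, -0.2374, 0.1679]
ee_rot: [[0.245, -0.969, 0.001], [-0.969, -0.245, -0.001], [0.001, -0.001, -1.0]]
wrist_force: [-2.0, -1.7, 5.7]
gripper_width: 0.383
[-0.45781846  0.62735433 -0.03915433] [ -7.6  25.2  -6.6   0.1 -58.1  21.7]
```

```bash
python3 -m jog '{"rot":[[0,0,-5],[0,0,-5],[0,0,-5],[0,0,-5],[0,0,0]],"delta_pos":[[0,0,-0.2],[0,0,-0.2],[0,0,-0.2],[0,0,-0.1],[0,0,0]],"grip":[20,20,20,20,20]}'; python3 - <<'E'
from h import *
s=r.sense();print(s['moment'],s['joints'].round(1))
a=cap('wrist','w5.png')
E
```

```text
time_s: 19.73
tcp_pos: [0.5731, -0.2374, 0.1674]
ee_rot: [[-0.102, -0.995, 0.001], [-0.995, 0.102, -0.001], [0.001, -0.001, -1.0]]
wrist_force: [-0.7, -1.5, 6.1]
gripper_width: 0.378
[-0.48506002  0.66258629 -0.07628629] [ -7.5  25.2  -6.7   0.1 -58.    1.7]
```

```bash
python3 -m jog '{"rot":[[0,0,-6],[0,0,-6],[0,0,-6],[0,0,-6],[0,0,-6],[0,0,-6],[0,0,-6],[0,0,-6],[0,0,-6],[0,0,-6]],"delta_pos":[[0,0,-0.2],[0,0,-0.2],[0,0,-0.2],[0,0,-0.2],[0,0,-0.2],[0,0,-0.2],[0,0,-0.2],[0,0,-0.2],[0,0,-0.2],[0,0,-0.1]],"grip":[20,20,20,20,20,20,20,20,20,20]}';python3 -m jog '{"rot":[[0,0,-6],[0,0,-6],[0,0,-6],[0,0,-6],[0,0,-6],[0,0,-6],[0,0,-6],[0,0,-6],[0,0,-6],[0,0,-6]],"delta_pos":[[0,0,-0.2],[0,0,-0.2],[0,0,-0.2],[0,0,-0.2],[0,0,-0.2],[0,0,-0.2],[0,0,-0.1],[0,0,-0.1],[0,0,-0.1],[0,0,-0.1]],"grip":[20,20,20,20,20,20,20,20,20,20]}'; python3 - <<'E'
from h import *
s=r.sense();print(s['moment'],s['joints'].round(1))
E
```

```text
time_s: 20.62
tcp_pos: [0.5732, -0.2374, 0.1658]
ee_rot: [[-0.913, -0.408, 0.001], [-0.408, 0.913, -0.001], [-0.001, -0.002, -1.0]]
wrist_force: [-2.0, -1.3, 6.4]
gripper_width: 0.375
time_s: 21.45
tcp_pos: [0.5732, -0.2374, 0.1642]
ee_rot: [[-0.81, 0.587, 0.001], [0.587, 0.81, -0.001], [-0.002, -0.0, -1.0]]
wrist_force: [-2.4, -0.7, 7.3]
gripper_width: 0.375
[-0.52386259  0.67588238  0.09095441] [-7.500e+00  2.540e+01 -6.900e+00  1.000e-01 -5.760e+01 -1.184e+02]
```

```bash
python3 -m jog '{"rot":[[0,0,-6],[0,0,-6],[0,0,-6],[0,0,-6],[0,0,-5],[0,0,-4],[0,0,-3],[0,0,0]],"delta_pos":[[0,0,-0.1],[0,0,-0.1],[0,0,0],[0,0,0],[0,0,0],[0,0,0],[0,0,0],[0,0,0]],"grip":[20,20,20,20,20,20,20,20]}'; python3 - <<'E'
from h import *
s=r.sense();print(s['moment'],s['joints'].round(1))
E
```

```text
time_s: 22.12
tcp_pos: [0.5732, -0.2374, 0.1632]
ee_rot: [[-0.314, 0.95, 0.001], [0.95, 0.314, -0.001], [-0.001, 0.001, -1.0]]
wrist_force: [-1.6, -2.4, 4.9]
gripper_width: 0.374
[-0.74252066  0.5121335  -0.01286101] [-7.500e+00  2.550e+01 -6.900e+00  1.000e-01 -5.750e+01 -1.542e+02]
```

```bash
python3 -m jog '{"rot":[[0,0,-3],[0,0,-3],[0,0,-2],[0,0,-2],[0,0,-1],[0,0,0]],"delta_pos":[[0,0,0],[0,0,0],[0,0,0],[0,0,0],[0,0,0],[0,0,0]],"grip":[20,20,20,20,20,20]}'; python3 - <<'E'
from h import *
s=r.sense();print(s['moment'],s['joints'].round(1))
E
python3 -m jog '{"rot":[[0,0,-2],[0,0,-2],[0,0,-1],[0,0,0],[0,0,0]],"delta_pos":[[0,0,0],[0,0,0],[0,0,0],[0,0,0],[0,0,0]],"grip":[20,20,20,20,20]}'; python3 - <<'E'
from h import *
s=r.sense();print(s['moment'],s['joints'].round(1))
E
```

```text
time_s: 22.62
tcp_pos: [0.5731, -0.2374, 0.163]
ee_rot: [[-0.129, 0.992, 0.001], [0.992, 0.129, -0.001], [-0.001, 0.001, -1.0]]
wrist_force: [-1.7, -2.9, 5.3]
gripper_width: 0.383
[-1.06307679  0.49258827  0.52590962] [-7.500e+00  2.550e+01 -7.000e+00  1.000e-01 -5.750e+01 -1.651e+02]
time_s: 23.03
tcp_pos: [0.5731, -0.2366, 0.1629]
ee_rot: [[-0.043, 0.999, 0.001], [0.999, 0.043, -0.0], [-0.0, 0.001, -1.0]]
wrist_force: [-0.9, 0.1, 5.6]
gripper_width: 0.37
[-0.23877068  0.50005222  0.59239645] [  -7.5   25.5   -7.     0.   -57.5 -170. ]
```

The twist torque jumped to 0.55 N·m at the expected angle, so this is the end stop. Release, rise and check.

```bash
python3 -m jog '{"rot":[[0,0,0],[0,0,0],[0,0,0],[0,0,0],[0,0,0],[0,0,0],[0,0,0],[0,0,0],[0,0,0],[0,0,0]],"delta_pos":[[0,0,0],[0,0,0],[0,0,0],[0,0,0],[0,0,5],[0,0,20],[0,0,35],[0,0,35],[0,0,35],[0,0,20]],"grip":[60,60,60,60,60,60,60,60,60,60]}'
python3 -m jog '{"rot":[[0,0,7],[0,0,7],[0,0,7],[0,0,0],[0,0,0]],"delta_pos":[[-30,0,20],[-30,0,20],[-30,0,10],[0,0,0],[0,0,0]],"grip":[60,60,60,60,60]}'
python3 - <<'E'
from h import *
c=cap('wrist');cap('scene');cap('top');f=c['frame'];g=cv2.cvtColor(f,cv2.COLOR_RGB2GRAY)
print(r.sense()['tcp_pos'])
u0,v0=proj(c,(.5727,-.237,.15));print(u0,v0)
m=(g<60).astype(np.uint8);yy,xx=np.mgrid[:384,:512];m[np.hypot(xx-u0,yy-v0)>42]=0
n,l,st,ce=cv2.connectedComponentsWithStats(m);k=1+st[1:,4].argmax();print(st[k])
q=np.argwhere(l==k)[:,::-1]
P=np.array([plane(c,a,b,.155)[:2] for a,b in q])*1000;mu=P.mean(0);w,V=np.linalg.eigh(np.cov((P-mu).T));d=V[:,1]
print('centre',mu,np.ptp((P-mu)@d),'ang',np.degrees(np.arctan2(d[1],d[0]))%180)
s=load('scene')['frame'];t=load('top')['frame']
im=np.hstack([cv2.resize(f,(400,300)),cv2.resize(s,(400,300))]);im=np.vstack([im,np.hstack([cv2.resize(t,(400,300)),cv2.resize(s[100:190,90:240],(400,300))])]);cv2.imwrite('pics/p5.png',cv2.cvtColor(im,cv2.COLOR_RGB2BGR))
E
```

```text
time_s: 23.87
tcp_pos: [0.5739, -0.2374, 0.3173]
ee_rot: [[-0.039, 0.999, 0.006], [0.999, 0.039, -0.002], [-0.002, 0.006, -1.0]]
wrist_force: [0.8, -0.1, 0.2]
gripper_width: 0.597
time_s: 24.28
tcp_pos: [0.482, -0.2369, 0.3642]
ee_rot: [[-0.393, 0.919, 0.004], [0.919, 0.393, -0.0], [-0.002, 0.004, -1.0]]
wrist_force: [0.2, 1.1, -1.0]
gripper_width: 0.599
[ 0.48330999 -0.23675221  0.36136751]
314.4425310578154 202.08419397256776
[296 173  34  72 837]
centre [ 573.05890354 -252.44784551] 102.70542945325775 ang 102.66743672323943
```

View pics/p5.png

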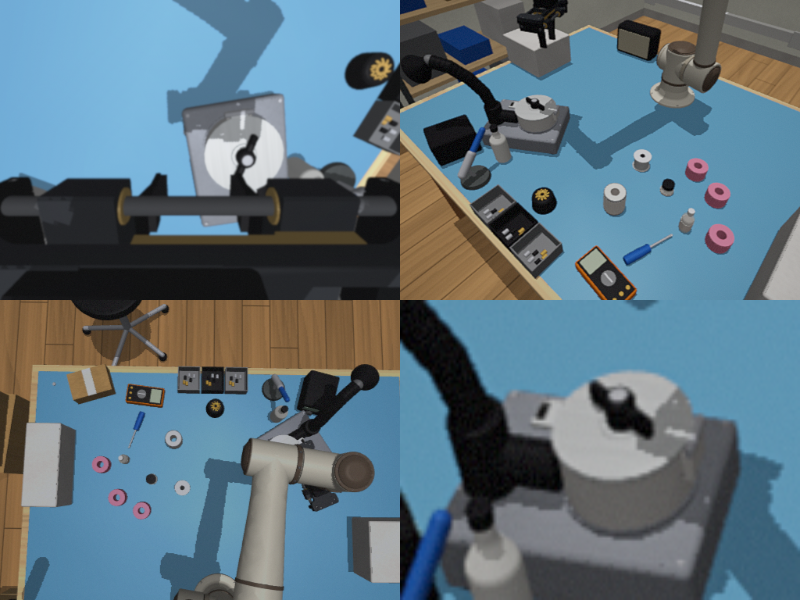

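```bash
python3 - <<'E'
from h import *
c=load('scene');g=cv2.cvtColor(c['frame'],cv2.COLOR_RGB2GRAY)
u0,v0=proj(c,(.5725,-.237,.153));m=(g<75).astype(np.uint8);yy,xx=np.mgrid[:384,:512];m[np.hypot(xx-u0,yy-v0)>20]=0
n,l,st,ce=cv2.connectedComponentsWithStats(m);k=1+st[1:,4].argmax();q=np.argwhere(l==k)[:,::-1];print(st[k],u0,v0)
for z in(.147,.152,.157):
    P=np.array([plane(c,a,b,z)[:2] for a,b in q])*1000;mu=P.mean(0);w,V=np.linalg.eigh(np.cov((P-mu).T));d=V[:,1]
    print(z,'centre',mu,np.ptp((P-mu)@d),'ang',np.degrees(np.arctan2(d[1],d[0]))%180)
c=load('wrist')
A=plane(c,255*1.28,137*1.28,.157);print(A,'ang wrist',np.degrees(np.arctan2(*(A-[.5727,-.237,.157])[[1,0]])))
E
```

```text
[161 125  24  17 181] 172.68880814324328 130.9529274287901
0.147 centre [ 574.76753176 -235.15791198] 101.074234989052 ang 90.69906459424278
0.152 centre [ 578.46371078 -229.44606751] 100.26363094556484 ang 90.69906459424278
0.157 centre [ 582.1598898  -223.73422303] 99.45302690207775 ang 90.69906459424278
[ 0.56825709 -0.19680855  0.157     ] ang wrist 96.30806681315885
```

```bash
python3 -m jog '{"rot":[[0,0,0],[0,0,0]],"delta_pos":[[0,0,0],[0,0,0]],"grip":[60,60]}'; python3 -c "
from station import finish_job
print(finish_job())"
```

```text
time_s: 24.6
tcp_pos: [0.4835, -0.2368, 0.361]
ee_rot: [[-0.394, 0.919, -0.002], [0.919, 0.394, 0.0], [0.001, -0.002, -1.0]]
wrist_force: [0.6, -0.3, 1.0]
gripper_width: 0.597
the job is handed in; nothing more can be done
None
```

The job is done and handed in at 24.6 s. The low cartridge is over the centre tube on the pot floor, the lid was pushed slowly shut, and only then was the wing cap turned clockwise to its stop.

**Cartridge:** it met the floor with about 9 N at TCP height 124 mm, as expected. The picture after release showed it low in the pot and centred on the tube.

**Lid:** it stopped at the height expected for shut (TCP 160 mm against 161 mm). I kept pushing about 0.3 s after it stopped, and the tool force reached about 33 N. The last pictures show it level on the rim.

**Cap:**
- The wings were about 66° from the zero position when I first measured them, after the lid was shut. I can't say whether the cap started there or my hand moved it while closing the lid.
- I turned it a further 232°. The torque then rose from under 0.1 to about 0.55 N·m at the expected home angle.
- I turned about 5° more, and the fingers probably slipped on the hub.
- The last wing-angle checks disagree slightly: 91° from the scene camera and 96° from the wrist camera, against 94° for fully home. A first wrist reading of 103° was spoiled by a finger in view, so I discarded it.

**Everything else:** the flux bottle, paste jar and other items appear standing where they were in the last pictures. The robot was holding clear of everything when I handed in.

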